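# Start and lock the wing screw of a holding jig

### The arm

A 6-joint arm with a two-finger parallel gripper is mounted at the origin on a cart in front of the work surface, level with it; the furniture and walls round the work are solid. World frame = base frame: x ahead of the robot, y to its left, z up, the work surface at z = 0. Lengths are in mm, angles in rad, forces in N, time in s.
With the tool pointing down it reaches from about 400 to 925 mm from the base axis. Payload 12.5 kg.
Tool frame: the origin (TCP) lies on the front face of the gripper's body, between the roots of the fingers; the fingertips stand 78 mm ahead of it and the grasp point (between the pads) lies 59 mm ahead of it (env.nose_length is the distance from the TCP to the fingertips, in mm); z points along the fingers, y is the line along which they close (so a half turn about z gives the same grasp; the last joint's range is limited). The gripper opens to 95 mm and grips with 3 to 60 N. Pads are 20 mm wide; open, the fingers measure 119 mm over their backs; the gripper's body (75 mm by 180 mm) begins 59 mm behind the grasp point.
Start: joints at [-1.373, 0.491, 1.559, -0, 1.092, -0.106], TCP at [186.989, -596.383, 292.261] pointing down, gripper open.
Joint ranges: [-3.1, 3.1], [-0.84, 2.19], [0.05, 2.79], [-1.13, 4.28], [0.06, 2.93], [-2.69, 2.69]. Speed limits (rad/s): [2.22, 2.22, 2.79, 3.14, 3.14, 3.14].

### API

Orientations are given as [roll, pitch, yaw] about the fixed x, y, z axes, in that order (R = Rz(yaw) Ry(pitch) Rx(roll)).
In Python, from cell import env gives the robot as it stands.
- The arm moves only by the tool jog_arm, never from a script. Its argument "motion" is a list of rows, each a list of 7 numbers: the turn, a rotation vector about the tool's x, y, z in degrees, then the shift along the tool's x, y, z in mm, then the finger opening in mm, from 0 to 95.1. In form: [[wx, wy, wz, x, y, z, hand], ...]. A call has 1 to 10 rows; each row shifts and turns the commanded pose from where the row before left it, along the tool's axes as they then stand; what a row does not reach is not made up. A row lasts 1/8 s, in which the tool goes at most 62.5 mm and 10.7 degrees, less where a joint would pass 70% of its speed; a pose out of reach is approached as far as the arm can. A call is refused whole if a number of a shift passes 62.5 or a number of a turn 10.7, either way. A call with a gripper value outside its range is refused whole. The fingers move at their own pace and stop on an object; the grip force is fixed at half the most. Time passes only in rows, so rows that do not move let the fingers close. It gives the time, the measured TCP pose, the force, the opening and the grip force at its end, in the units of the state.
- env.state(): the state, without advancing time (a new reading comes with each control period).
- env.read_camera(name): name is "scene" or "top" or "wrist"; returns a dict with "color" (384x512x3 uint8, red, green, blue), "z_map" (384x512 float32, mm along the optical axis (not along the pixel's ray), 0 where there is no reading), "camera_matrix" (3x3 intrinsics, pixels), "world_to_cam" (4x4, takes a point from world to camera coordinates). Camera axes: x right, y up, looking along -z (the intrinsics and any distortion apply to the point x, -y, -z); pixel columns grow to the right and rows downward; lengths in mm; the calibration is good to about 2 mm. A picture is of the moment at which its call begins.
- env.job_done(): hands the job in; it is judged then, once.
Trained networks look in the newest picture that a camera, given by its name, has taken for a name from the list of things; names that differ only in an ending like _2 or _b are one class to them, and where a whole thing is asked for, a point or a joint stands for the part that bears it (a point fixed in the world has none). Each returns a list of dicts, best first, with "score" (0 to 1); they miss things now and then, are a little off and sometimes report something else, mostly with a low value. They report only what shows in the picture. A call takes as long as a camera call.
- env.recognise(camera, thing): "location" ([column, row] in pixels, amid what is visible of it).
The state is a dict: "t": time; "joints": joint angles; "qvel": joint speeds; "tau": joint torques, N m; "eef_pos": TCP position; "tcp_rot": TCP orientation; "ft_force": force on the tool from outside, world axes, zero at the start; "moment": the same for the moment, N m; "opening": opening from 0.0 (shut) to 1.0 (fully open); "grip_force": force on a finger pad.
Only numpy, scipy, OpenCV 4.12 (cv2) and the standard library are available. Lean on these libraries where they do the work, as an engineer would, in place of code of your own. Each camera call takes 0.05 s, during which the arm holds its last target. There are 200 camera calls.

### The job

Take the wing screw from its sloping wooden rest, stand it upright in the round socket of the holding jig with its wings in line with the two yellow marks, and let go of it. Then take it again from above by the wings, push it firmly down against the spring while turning it clockwise so that its thread pins catch under the rim, keep turning until it stops (about a quarter turn), and let go so that it stays locked down. Leave the other things on the bench where they are.

Things in the scene. Friction and masses are not known exactly. Their poses are not given: they have to be found in the camera images.
- wing_screw: the wing screw, 104 mm long, 0.16 kg: steel shank 20 mm thick with a cone tip (6 mm long, 12 mm wide at the end), cross pin, flange and black wing plate. Origin at the tip, z along the shank towards the wings, x along the wings and the cross pin, y across the flat plate (pinch it along y). It starts on the rest leaning 0.70 rad from upright, the plate in an upright plane
- wing_mid (a point): middle of the screw's flat black wing plate, on its axis 84 mm above the tip; axes as the screw's. The plate reaches from 60 to 104 mm above the tip, is 60 mm wide (x) and 12 mm thick (y). The grey discs on its faces are look only
- cross_pin (a point): middle of the screw's steel cross pin, 7 mm thick and 44 mm long along x, 30 mm above the tip; its two ends are the thread pins. Higher, from 49 to 54 mm above the tip, sits a steel flange 40 mm wide. Axes as the screw's
- screw_rest: fixed wooden rest, base 130x70 mm, 90 mm high; origin on the bench. The screw's head leans to its +x side; the screw's tip is at (-40, 0, 36) mm in its frame. A fork holds the plate's lower edge by 5 mm; the plate's upper part is free on both sides. The screw comes out by lifting it straight up
- jig: fixed holding jig: blue base plate 120x100 mm, in its middle a steel socket 66 mm across and 66 mm high; origin on the bench on the socket's axis, z up, x towards one of the two yellow marks on the rim (the other, alike, at -x). A screw put in stands alone, its tip 30 mm above the bench on a spring plunger, its pin within the rim's gaps
- socket_mouth (a point): centre of the socket's top, 66 mm above the bench; axes as the jig's. The rim's hole is 23 mm wide, with two gaps about 11 mm wide at the yellow marks, through which the cross pin drops when it is within 0.15 rad of their line. Off the gaps the pin lies on the rim (tip 39 mm above the bench)
- jig_plunger (a joint): how far the spring plunger in the socket is pressed down, m: 0 free, about 0.0095 with the screw locked; 4 N at 0, 800 N/m more. To lock, push the screw 10 to 12 mm down (the flange meets the rim after 13) and, pushing, turn it clockwise from above: the pins pass under the rim and meet an end stop after about 1.45 rad. Unpushed it cannot turn; unturned it springs up
- flux_jar: bystander: brown jar with a black cap, 56 mm across, 68 high; origin under its centre; leave it alone
- wax_block: bystander: yellow lump of wax, 39x59x27 mm; leave it alone
- solder_spool: bystander: grey spool, 61 mm across, 32 high; leave it alone

How it is judged (in metres and radians):
On the way:
1. the wing screw stands upright in the socket with nothing holding it (horizontal distance between wing_screw and jig below 0.007 m and angle between wing_screw's own z axis and vertical below 0.2 rad and z of wing_screw in the frame of jig below 0.045 m and contact force between the fingers and wing_screw below 0.3 N), for 0.2 s.
At the end, for the whole second after the job is handed in: The wing screw is locked in the socket by itself: tip within 7 mm of the socket's axis and less than 23.5 mm above the bench, upright within 0.17 rad, its wings turned at least 1.1 rad away from the line of the yellow marks, at rest and let go (horizontal distance between wing_screw and jig below 0.007 m and angle between wing_screw's own z axis and vertical below 0.17 rad and z of wing_screw in the frame of jig below 0.0235 m and angle between the x axis of wing_screw and the x axis of jig, either way round above 1.1 rad and linear speed of wing_screw below 0.02 m/s and contact force between the fingers and wing_screw below 0.3 N); the robot touches nothing.
It fails at once if a bystander is shifted by more than 30 mm (distance of any of flux_jar, wax_block, solder_spool from where it was at the start of the episode above 0.03 m).
It also fails if it takes over 58 s, if anything falls off the work surface, if the arm or the gripper's body presses on something with over 40 N, if the wrist force passes 120 N, or if a joint passes its speed limit or range.

## Working session

There is one attempt and no reset: what is moved stays moved. The work goes in short steps, Python scripts to look and compute and a tool call to move; the robot and the scene stay as the last step left them, time stands still between calls to the robot, and variables do not carry over. Pictures are saved under pics/ and viewed, at most 10 in all, crops included, and the job is handed in when it is done.

Besides the shell and the picture viewer there is one more tool, called after "Request:" in YAML: its name, and indented under it one key for each argument. jog_arm: Moves the arm, as the interface text tells. Its arguments: {"type":"object","properties":{"motion":{"type":"array"}},"required":["motion"]}

```bash
mkdir -p pics
cat > h.py <<'E'
import numpy as np, cv2
from cell import env
def cam(n,save=None):
    c=env.read_camera(n)
    if save: cv2.imwrite('pics/'+save,c['color'][:,:,::-1])
    return c
def pts(c):
    K=c['camera_matrix'];z=c['z_map'];v,u=np.mgrid[:z.shape[0],:z.shape[1]]
    X=(u-K[0,2])/K[0,0]*z;Y=(v-K[1,2])/K[1,1]*z
    P=np.stack([X,-Y,-z,np.ones_like(z)],-1)
    return (P@np.linalg.inv(c['world_to_cam']).T)[...,:3]
def proj(c,p):
    q=c['world_to_cam']@np.append(p,1);K=c['camera_matrix']
    return [K[0,0]*q[0]/-q[2]+K[0,2],K[1,1]*-q[1]/-q[2]+K[1,2]]
E
python3 - <<'E'
from h import *
s=env.state();print(s)
ims=[]
for n in ['top','scene']:
    c=cam(n);P=pts(c);ims.append(c['color'][:,:,::-1])
    np.savez(n+'.npz',P=P,c=c['color'],W=c['world_to_cam'],K=c['camera_matrix'])
    for t in ['wing_screw','wing_mid','cross_pin','screw_rest','jig','socket_mouth','flux_jar','wax_block','solder_spool']:
        for r in env.recognise(n,t)[:2]:
            u,v=map(int,r['location']);print(n,t,round(r['score'],2),u,v,P[v,u].round())
cv2.imwrite('pics/top.png',ims[0]);cv2.imwrite('pics/scene.png',ims[1])
E
```

```text
{'t': 0.0, 'joints': array([-1.37258104e+00,  4.91551191e-01,  1.55943959e+00, -1.96826365e-05,
        1.09169028e+00, -1.05610085e-01]), 'qvel': array([-0.00063323,  0.0003458 , -0.00036381, -0.00097642, -0.00082067,
        0.00127629]), 'tau': array([ 1.03296403e-03, -6.12642646e+01, -2.58178389e+01,  6.93424302e-02,
        4.82956390e-02, -9.95629443e-05]), 'eef_pos': array([ 186.96495356, -596.21962968,  291.67029491]), 'tcp_rot': array([-3.14050847e+00, -9.73736709e-05,  3.03834400e-01]), 'ft_force': array([-0.19002122,  0.65559127, -0.24737501]), 'moment': array([ 0.03429854, -0.04965036, -0.07043099]), 'grip_force': 0.0, 'opening': 0.9982967988325445}
top wing_screw 0.67 275 178 [526. -70.  82.]
top cross_pin 0.59 277 180 [519. -76.  91.]
top screw_rest 0.67 272 180 [525. -63.  15.]
top jig 0.59 209 183 [508. 146.  33.]
top socket_mouth 0.76 210 184 [504. 141.  44.]
top flux_jar 0.67 166 167 [554. 282.  71.]
top flux_jar 0.34 211 181 [513. 135.  66.]
top wax_block 0.47 365 157 [ 609. -368.   27.]
top solder_spool 0.67 147 219 [384. 353.   3.]
scene wing_screw 0.69 263 170 [537. -77.  85.]
scene wing_mid 0.7 267 171 [522. -75.  92.]
scene cross_pin 0.65 268 167 [518. -75. 112.]
scene screw_rest 0.87 263 188 [526. -64.  25.]
scene jig 0.87 217 237 [494. 174.  63.]
scene jig 0.22 264 166 [531. -72. 110.]
scene socket_mouth 0.81 215 240 [501. 176.  45.]
scene flux_jar 0.82 167 256 [551. 300.  68.]
scene wax_block 0.78 299 126 [ 603. -358.   24.]
scene solder_spool 0.87 205 320 [383. 347.   2.]
```

Run:
```python
import cv2,numpy as np
a=cv2.imread('pics/top.png')[130:240,130:390];b=cv2.imread('pics/scene.png')[110:330,140:340]
a=cv2.resize(a,None,fx=3,fy=3,interpolation=2);a=a[:,:780]
b=cv2.resize(b,None,fx=1.2,fy=1.2);o=np.zeros((600,800,3),np.uint8);o[:330,:780]=a;o[332:332+264,:240]=b
b2=cv2.resize(cv2.imread('pics/scene.png')[130:260,180:310],None,fx=2,fy=2)
o[335:595,260:520]=b2
cv2.imwrite('pics/v1.png',o)
```

```text
(no output)
```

View pics/v1.png

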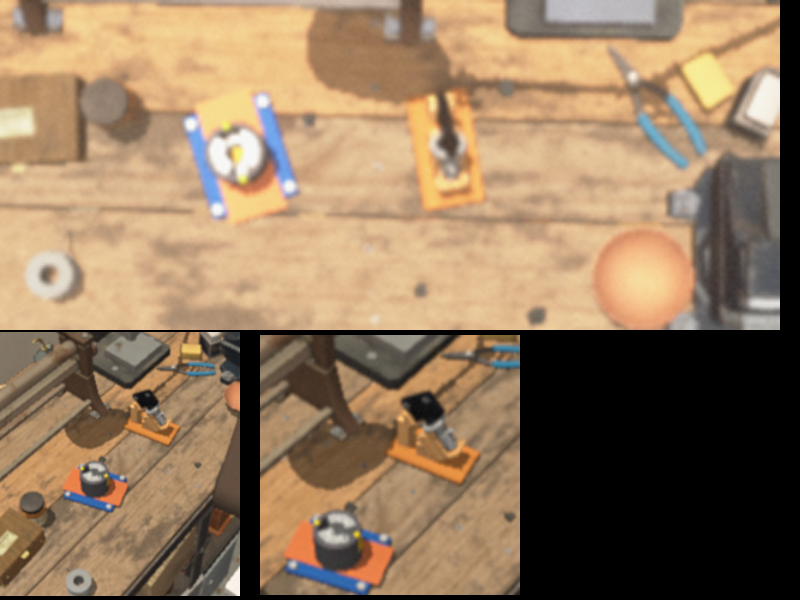

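The picture shows the jig at top px (209,183), its marks running roughly along world x, and the screw at (275,178) leaning to +x. The brown frame is behind them. Next I'll measure the geometry and the obstacles.

Run:
```python
import numpy as np
for n in ['top','scene']:
    d=np.load(n+'.npz');P=d['P'];c=d['c'].astype(int);x,y,z=P[...,0],P[...,1],P[...,2]
    yel=(c[...,0]>170)&(c[...,1]>150)&(c[...,2]<100)&(abs(x-505)<60)&(abs(y-148)<60)&(z>50)
    print(n,'yellow',[(r.round()) for r in P[yel]][:14])
    rim=(abs(z-66)<6)&(abs(x-505)<60)&(abs(y-155)<60);q=P[rim];print('rim',rim.sum(),q.min(0).round(),q.max(0).round(),q.mean(0).round())
    bl=(c[...,2]>110)&(c[...,0]<90)&(abs(x-505)<110)&(abs(y-150)<110)
    q=P[bl];print('blue',len(q),q.min(0).round(),q.max(0).round(),q.mean(0).round())
    m=(c.max(-1)<75)&(z>70)&(z<160)&(abs(x-530)<70)&(abs(y+70)<60);q=P[m]
    print('plate',len(q),q.min(0).round(),q.max(0).round(),q.mean(0).round())
    qc=q-q.mean(0);print(np.linalg.svd(qc,full_matrices=0)[2].round(2))
    for X in range(350,950,50):
        print(X,[int(z[(abs(x-X)<25)&(abs(y-Y)<25)].max(initial=-1)) for Y in range(-400,401,50)])
```

```text
top yellow [array([484., 138.,  61.]), array([484., 135.,  56.])]
rim 218 [483. 115.  61.] [548. 178.  72.] [515. 146.  67.]Traceback (most recent call last):
  File "<stdin>", line 8, in <module>
    return umr_minimum(a, axis, None, out, keepdims, initial, where)
ValueError: zero-size array to reduction operation minimum which has no identity
```

Run:
```python
import numpy as np
for n in ['top','scene']:
    d=np.load(n+'.npz');P=d['P'];c=d['c'].astype(int);x,y,z=P[...,0],P[...,1],P[...,2]
    m=(c.max(-1)<85)&(z>60)&(z<160)&(abs(x-530)<70)&(abs(y+70)<60);q=P[m]
    if len(q)>5:
        print('plate',len(q),q.min(0).round(),q.max(0).round(),q.mean(0).round())
        print(np.linalg.svd(q-q.mean(0),full_matrices=0)[2].round(2))
    m=(abs(x-525)<90)&(abs(y+70)<70)&(z>4)&(z<25);q=P[m];print('base',q.min(0).round(),q.max(0).round(),q.mean(0).round(),np.linalg.svd((q-q.mean(0))[:,:2],full_matrices=0)[2].round(2))
    for X in range(350,950,50):
        print(X,[int(z[(abs(x-X)<25)&(abs(y-Y)<25)].max(initial=-1)) for Y in range(-400,401,50)])
```

```text
plate 26 [521. -88. 108.] [568. -74. 134.] [537. -80. 121.]
[[-0.97 -0.23 -0.09]
 [-0.11  0.11  0.99]
 [-0.22  0.97 -0.13]]
base [ 435. -139.    4.] [614.  -0.  24.] [525. -74.   9.] [[-0.99 -0.1 ]
 [ 0.1  -0.99]]
350 [220, 218, 43, 40, 9, 10, 11, 9, 9, 9, 10, 10, 10, 9, 10, 41, 8]
400 [219, 217, 16, 43, 8, 10, 10, 9, 1446, 10, 11, 11, 8, 10, 36, 42, 32]
450 [215, 214, 38, 35, 8, 12, 17, 17, 8, 10, 18, 24, 15, 9, 9, 10, 10]
500 [182, 144, 8, 9, 9, 7, 120, 93, 10, 10, 74, 75, 69, 10, 68, 68, 66]
550 [93, 101, 15, 10, 9, 10, 138, 132, 9, 10, 72, 75, 21, 73, 78, 66, 69]
600 [78, 34, 18, 14, 9, 11, 102, 105, 8, 12, 23, 18, 15, 73, 77, 68, 66]
650 [313, 311, 639, 649, 639, 31, 8, 58, 25, 474, 469, 9, 9, 8, 8, 50, 60]
700 [10, 536, 662, 684, 754, 740, 207, 631, 626, 617, 544, 492, 225, 223, 221, 247, 279]
750 [10, 6, 663, 687, 765, 764, 709, 662, 615, 571, 545, 491, 224, 223, 222, 276, 284]
800 [9, -1, 640, 652, 740, 236, 237, 241, 234, 507, 504, 470, 127, 124, 128, 240, 240]
850 [1, -1, -1, 155, 407, 35, 71, 151, 150, 8, -1, -1, -1, 21, 18, 8, 9]
900 [-1, -1, -1, -1, 374, 44, 86, 132, 8, 
[... 441 characters left out ...]
 5]
500 [178, 140, 4, 4, 5, 6, 117, 121, 7, 4, 70, 72, 67, 6, 61, 64, 63]
550 [74, 10, 11, 4, 6, 6, 131, 134, 3, 7, 66, 68, 64, 71, 73, 64, 64]
600 [75, 30, 15, 15, 5, 3, 94, 99, 6, 5, 14, 16, 8, 69, 73, 62, 62]
650 [307, 309, 293, 437, 426, 31, 4, 68, 42, 493, 484, 424, 47, 50, 51, 78, 68]
700 [2, 286, 444, 485, 492, 37, 164, 279, 582, 598, 543, 495, 218, 219, 218, 240, 279]
750 [5, 30, 60, 467, 484, 227, 231, 280, 573, 544, 542, 493, 218, 218, 219, 272, 278]
800 [4, 2, 59, 424, 427, 232, 231, 52, 50, 49, 469, 460, 48, 48, 50, 234, 51]
850 [-1, 24, 413, 417, 418, -1, 68, 147, 152, -1, -1, -1, -1, -1, -1, 5, 5]
900 [-1, 25, -1, -1, 365, 35, 80, 118, -1, 20, 305, 300, 369, 370, 372, 369, 356]
```

Request:
jog_arm:
  motion:
    - [0,0,0,0,0,-55,95]
    - [0,0,0,0,0,-55,95]
    - [0,0,0,0,0,-50,95]
    - [0,0,0,39.6,-33.5,0,95]
    - [0,0,0,39.6,-33.5,0,95]
    - [0,0,0,39.6,-33.5,0,95]
    - [0,0,0,39.6,-33.5,0,95]
    - [0,0,0,39.6,-33.5,0,95]
    - [0,0,0,39.6,-33.5,0,95]
    - [0,0,0,39.6,-33.5,0,95]

```text
t: 2.25
eef_pos: [381.9, -288.1, 452.4]
tcp_rot: [3.141, -0.0, 0.304]
ft_force: [0.3, 0.3, 0.8]
opening: 1.0
grip_force: 0.0
```

Request:
jog_arm:
  motion:
    - [0,0,0,39.6,-33.5,0,95]
    - [0,0,0,39.6,-33.5,0,95]
    - [0,0,0,39.6,-33.5,0,95]
    - [0,0,0,39.6,-33.5,0,95]
    - [0,0,0,39.6,-33.5,0,95]
    - [0,0,-10.3,0,0,0,95]
    - [0,0,-10.3,0,0,0,95]
    - [0,0,-10.3,0,0,0,95]
    - [0,0,-10.3,0,0,0,95]
    - [0,0,-10.3,0,0,0,95]

```text
t: 3.5
eef_pos: [520.1, -70.6, 452.3]
tcp_rot: [3.141, 0.0, 1.209]
ft_force: [-0.7, -0.3, 0.2]
opening: 1.001
grip_force: 0.0
```

Request:
jog_arm:
  motion:
    - [0,0,-10.3,0,0,0,95]
    - [0,0,-10.3,0,0,0,95]
    - [0,0,-10.3,0,0,0,95]
    - [0,0,-10.3,0,0,0,95]
    - [0,0,-10.3,0,0,0,95]
    - [0,0,-10.3,0,0,10,95]
    - [0,0,-10.3,0,0,20,95]
    - [0,0,-10.3,0,0,20,95]
    - [0,0,-10.3,0,0,20,95]
    - [0,0,-10.3,0,0,20,95]

```text
t: 4.75
eef_pos: [520.1, -70.6, 361.7]
tcp_rot: [-3.141, 0.0, 3.006]
ft_force: [1.0, 0.5, -0.7]
opening: 0.998
grip_force: 0.0
```

Request:
jog_arm:
  motion:
    - [0,0,-10.3,0,0,0,95]
    - [0,0,-10.2,0,0,0,95]
    - [0,0,0,0,0,0,95]

```text
t: 5.12
eef_pos: [520.1, -70.6, 362.3]
tcp_rot: [-3.141, 0.0, -2.926]
ft_force: [-0.3, 1.4, 0.6]
opening: 0.999
grip_force: 0.0
```

Run:
```python
from h import *
c=cam('wrist','w1.png');P=pts(c);np.savez('w1.npz',P=P,c=c['color'],W=c['world_to_cam'],K=c['camera_matrix'])
s=env.state();print(s['joints'].round(3),s['eef_pos'],s['tcp_rot'])
for t in ['wing_screw','wing_mid','cross_pin','screw_rest','jig','socket_mouth']:
    for r in env.recognise('wrist',t)[:2]:
        u,v=map(int,r['location']);print(t,round(r['score'],2),u,v,P[v,u].round())
```

```text
[-0.261  0.279  1.705 -0.     1.158 -2.044] [520.13884592 -70.63486553 362.26631251] [-3.14148294e+00  4.06379800e-05 -2.92906079e+00]
wing_screw 0.71 496 235 [550. 267.  34.]
wing_screw 0.57 241 173 [522. -82. 115.]
wing_mid 0.71 242 173 [522. -81. 117.]
wing_mid 0.64 493 233 [550. 268.  27.]
cross_pin 0.79 240 168 [518. -84. 110.]
screw_rest 0.79 254 151 [507. -71.  48.]
jig 0.91 410 182 [502. 117.  62.]
socket_mouth 0.64 410 181 [501. 117.  61.]
```

View pics/w1.png

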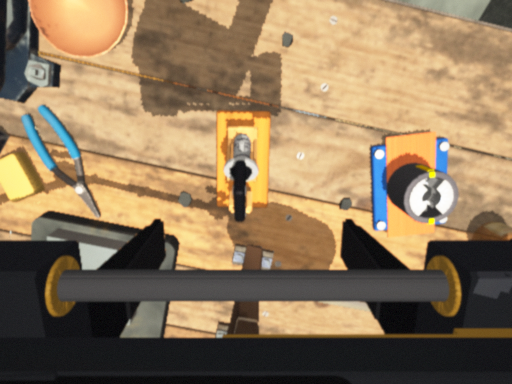

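The rest is at px (243,160) with the plate at (240,190). The jig rim is at (432,196), with its marks at (431,174) and (431,221). Both lines run almost parallel to the tool's x axis. I'll measure these precisely next.

```bash
cat > m.py <<'E'
from h import *
def look(f):
    d=np.load(f);P=d['P'];c=d['c'].astype(int);z=P[...,2]
    hsv=cv2.cvtColor(d['c'],cv2.COLOR_RGB2HSV)
    near=(np.hypot(P[...,0]-515,P[...,1]-146)<45)
    yel=(hsv[...,0]>22)&(hsv[...,0]<35)&(hsv[...,1]>150)&near&(z>55)
    n,l,st,ce=cv2.connectedComponentsWithStats(yel.astype(np.uint8))
    for i in range(1,n): print('yel',st[i,4],ce[i].round(1),np.median(P[l==i],0).round(1))
    rim=near&(abs(z-66)<5);q=P[rim].astype(np.float32)
    (cx,cy),r=cv2.minEnclosingCircle(q[:,:2]);print('rim',len(q),cx,cy,r,np.median(q[:,2]))
    m=(c.max(-1)<60)&(z>70)&(z<145)&(abs(P[...,0]-540)<60)&(abs(P[...,1]+75)<40)
    q=P[m];print('plate',len(q),q.min(0).round(),q.max(0).round(),np.median(q,0).round(1))
    # line y = a x + b
    t=q[q[:,2]>85];print('line',np.polyfit(t[:,0]-540,t[:,1],1))
    (c0,sz,an)=cv2.minAreaRect(t[:,:2].astype(np.float32));print(c0,sz,an)
    b=(abs(P[...,0]-525)<90)&(abs(P[...,1]+70)<70)&(z>7)&(z<25)&(hsv[...,1]>150)&(hsv[...,0]>8)&(hsv[...,0]<20)
    if b.sum()>5:
        n,l,st,ce=cv2.connectedComponentsWithStats(b.astype(np.uint8));i=1+st[1:,4].argmax();print('base',cv2.minAreaRect(P[l==i][:,:2].astype(np.float32)),np.median(P[l==i][:,2]))
import sys;look(sys.argv[1])
E
python3 m.py w1.npz
```

```text
yel 53 [430.9 172.6] [485.  136.5  64.8]
yel 32 [430.7 220.7] [541.6 155.7  65.8]Traceback (most recent call last):
  File "m.py", line 19, in <module>
    import sys;look(sys.argv[1])
               ~~~~^^^^^^^^^^^^^
  File "m.py", line 10, in look
    (cx,cy),r=cv2.minEnclosingCircle(q[:,:2]);print('rim',len(q),cx,cy,r,np.median(q[:,2]))
              ~~~~~~~~~~~~~~~~~~~~~~^^^^^^^^^
cv2.error: OpenCV(4.12.0) /io/opencv/modules/imgproc/src/shapedescr.cpp:201: error: (-215:Assertion failed) count >= 0 && (depth == CV_32F || depth == CV_32S) in function 'minEnclosingCircle'
```

```bash
sed -i 's/minEnclosingCircle(q\[:,:2\])/minEnclosingCircle(np.ascontiguousarray(q[:,:2]))/; s/minAreaRect(t\[:,:2\].astype(np.float32))/minAreaRect(np.ascontiguousarray(t[:,:2],dtype=np.float32))/; s/minAreaRect(P\[l==i\]\[:,:2\].astype(np.float32))/minAreaRect(np.ascontiguousarray(P[l==i][:,:2],dtype=np.float32))/' m.py
python3 m.py w1.npz; python3 -c "
import numpy as np;d=np.load('w1.npz');print(np.linalg.inv(d['W']).round(3),d['K'])"
```

```text
yel 53 [430.9 172.6] [485.  136.5  64.8]
yel 32 [430.7 220.7] [541.6 155.7  65.8]
rim 1773 514.779052734375 145.371337890625 34.11341857910156 65.10337
plate 675 [512. -93.  79.] [579. -68. 133.] [533.  -79.5 115.9]
line [  0.19211056 -79.52684542]
(545.3196411132812, -77.48075866699219) (67.4668960571289, 16.470928192138672) 14.857373237609863
base ((528.7575073242188, -81.11958312988281), (129.46725463867188, 68.68025970458984), 12.817975044250488) 9.195613503353428
[[-2.14000e-01 -9.44000e-01 -2.53000e-01  4.48471e+02]
 [ 9.77000e-01 -2.07000e-01 -5.50000e-02 -8.53610e+01]
 [-1.00000e-03 -2.59000e-01  9.66000e-01  4.53902e+02]
 [ 0.00000e+00  0.00000e+00  0.00000e+00  1.00000e+00]] [[339.83632028   0.         252.68785958]
 [  0.         339.83632028 190.00439241]
 [  0.           0.           1.        ]]
```

Request:
jog_arm:
  motion:
    - [0,0,-0.6,-20.3,-12.5,0,95]
    - [0,0,0,0,0,50,95]
    - [0,0,0,0,0,50,95]
    - [0,0,0,0,0,0,95]
    - [0,0,0,0,0,0,95]

```text
t: 6.1
eef_pos: [543.4, -78.6, 263.9]
tcp_rot: [-3.141, 0.002, -2.915]
ft_force: [-0.5, 0.5, -0.2]
opening: 0.997
grip_force: 0.0
```

```bash
python3 - <<'E'
from h import *
c=cam('wrist','w2.png');P=pts(c);np.savez('w2.npz',P=P,c=c['color'],W=c['world_to_cam'],K=c['camera_matrix'])
s=env.state();print(s['joints'].round(3),s['eef_pos'],s['tcp_rot'])
E
python3 m.py w2.npz
```

```text
[-0.264  0.415  1.781 -0.     0.943 -2.062] [543.43965258 -78.64811962 264.27261573] [-3.14009312e+00  2.58094517e-03 -2.91477126e+00]
yel 98 [505.9 175.5] [485.  136.4  65. ]
yel 44 [501.6 237.7] [540.7 155.6  65.6]
rim 1814 513.9782104492188 144.33863830566406 33.088279724121094 64.99264
plate 1327 [512. -94.  79.] [578. -68. 134.] [532.9 -80.3 116.3]
line [  0.18949809 -79.89093904]
(545.2109985351562, -78.06456756591797) (67.25572204589844, 16.260013580322266) 13.333853721618652
base ((500.2682189941406, -87.5301284790039), (71.3287353515625, 69.25169372558594), 11.481202125549316) 9.22063159337057
```

View pics/w2.png

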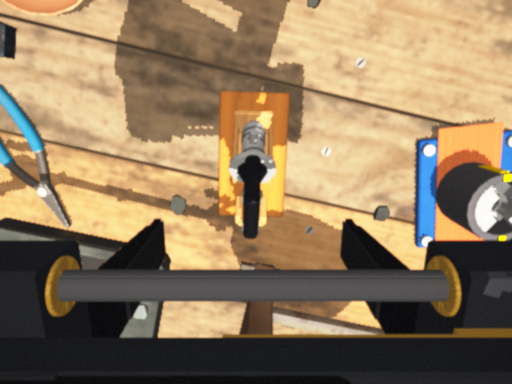

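The plate is at px (251,195), centred between the fingers. I'll descend and grasp it.

Request:
jog_arm:
  motion:
    - [0,0,0,0,-0.4,40,95]
    - [0,0,0,0,0,35,95]
    - [0,0,0,0,0,22,95]
    - [0,0,0,0,0,0,95]
    - [0,0,0,0,0,0,40]
    - [0,0,0,0,0,0,30]
    - [0,0,0,0,0,0,20]
    - [0,0,0,0,0,0,5]
    - [0,0,0,0,0,0,0]
    - [0,0,0,0,0,0,0]

```text
t: 7.4
eef_pos: [542.8, -78.9, 165.2]
tcp_rot: [-3.142, -0.0, -2.915]
ft_force: [0.4, 0.2, 0.4]
opening: 0.424
grip_force: 0.0
```

Request:
jog_arm:
  motion:
    - [0,0,0,0,0,0,0]
    - [0,0,0,0,0,0,0]
    - [0,0,0,0,0,0,0]
    - [0,0,0,0,0,0,0]
    - [0,0,0,0,0,0,0]
    - [0,0,0,0,0,0,0]

```text
t: 8.15
eef_pos: [542.9, -79.2, 165.2]
tcp_rot: [-3.141, 0.0, -2.915]
ft_force: [2.8, -4.8, -2.3]
opening: 0.127
grip_force: 29.9
```

Request:
jog_arm:
  motion:
    - [0,0,0,0,0,-15,0]
    - [0,0,0,0,0,-30,0]
    - [0,0,0,0,0,-45,0]
    - [0,0,0,0,0,-45,0]
    - [0,0,0,0,0,0,0]
    - [0,0,0,0,0,0,0]

```text
t: 8.9
eef_pos: [542.2, -78.5, 299.6]
tcp_rot: [3.141, -0.001, -2.914]
ft_force: [-0.7, -1.1, -1.1]
opening: 0.122
grip_force: 30.0
```

Run:
```python
from h import *
s=env.state();print(s['joints'].round(3),s['eef_pos'],s['tcp_rot'],s['opening'],s['grip_force'])
a=cam('wrist')['color'];c=cam('scene');np.savez('s2.npz',P=pts(c),c=c['color'],W=c['world_to_cam'],K=c['camera_matrix'])
b=cv2.resize(c['color'][100:250,190:340],(300,300));o=np.zeros((384,800,3),np.uint8);o[:384,:500]=a[:,:500];o[:300,500:]=b
cv2.imwrite('pics/v3.png',o[:,:,::-1])
```

```text
[-0.264  0.374  1.739  0.     1.03  -2.063] [542.24569897 -78.49756369 299.61546836] [ 3.14088193e+00 -9.05890782e-04 -2.91436508e+00] 0.12195604387006967 29.97654139995575
```

View pics/v3.png

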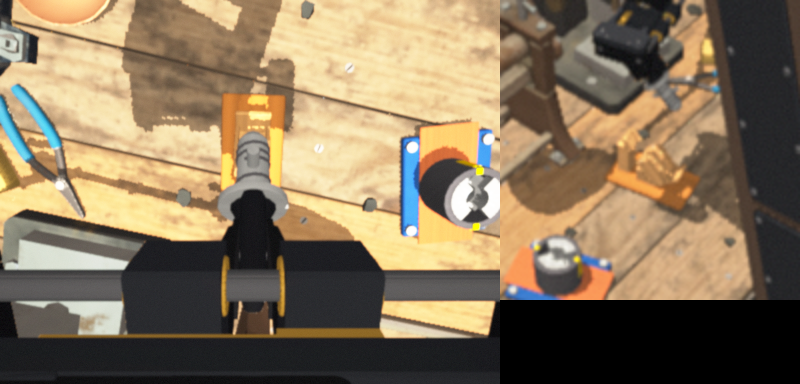

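The screw is held, with its tip towards tool +x at px (255,140). Joint 5 has limited room for the tilt, so I'll tilt part way and identify the arm's geometry from that.

Request:
jog_arm:
  motion:
    - [0,-10,0,0,0,0,0]
    - [0,-10,0,0,0,0,0]
    - [0,0,0,0,0,0,0]

```text
t: 9.38
eef_pos: [541.5, -79.0, 299.1]
tcp_rot: [3.14, 0.346, -2.916]
ft_force: [-0.0, -0.7, -1.2]
opening: 0.124
grip_force: 30.0
```

```bash
cat > k.py <<'E'
import numpy as np
from scipy.optimize import least_squares
from cell import env
s=env.state();print(s['joints'].round(4),s['eef_pos'].round(1),s['tcp_rot'].round(3))
D=[(.4916,1.5594,1.0917,np.hypot(186.965,596.22),291.67),(.279,1.705,1.158,np.hypot(520.14,70.63),362.27),(.415,1.781,.943,np.hypot(543.44,78.65),264.27),(.374,1.739,1.03,np.hypot(542.25,78.5),299.6),
 (*s['joints'][[1,2,4]],np.hypot(*s['eef_pos'][:2]),s['eef_pos'][2])]
def fk(p,q2,q3,q5):
    a,h,L1,A,B,d=p;t=q2+q3;T=t+q5
    return np.array([a+L1*np.sin(q2)+A*np.sin(t)+B*np.cos(t)+d*np.sin(T), h+L1*np.cos(q2)+A*np.cos(t)-B*np.sin(t)+d*np.cos(T)])
f=lambda p:np.concatenate([fk(p,*r[:3])-r[3:] for r in D])
f2=lambda p:np.append(f(p),(p-p0)*np.array([1,1,1,1,1,1])*.003)
p0=np.array([0,400,450,450,0,250.])
r=least_squares(f2,p0);print(r.x.round(1),f(r.x).round(1))
def ik(R,Z,sum_):
    g=lambda q:fk(r.x,q[0],q[1],sum_-q[0]-q[1])-[R,Z]
    o=least_squares(g,[.4,1.7]);return o.x,sum_-o.x.sum(),abs(o.fun).max()
if __name__=='__main__':
  for tilt in (0,-.2,-.35,-.7,.35,.7):
    # jig: grasp pt at r=535,z=110+tip30
    for tz in (30,60):
      gz=tz+90;R=535-59*np.sin(-tilt)*1;Z=gz+59*np.cos(tilt)
      print(tilt,tz,ik(R,Z,np.pi+tilt))
E
python3 k.py
```

```text
[-0.3304  0.3008  1.8945  0.294   0.6715 -2.3323] [541.5 -79.  299.1] [ 3.14   0.346 -2.916]
[ 10.6 232.5 588.7 406.   49.5 228.3] [ 0.6  0.1 -0.3 -0.4 -0.3  1.  -0.3  0.8  0.2 -1.5]
0 30 (array([0.51878972, 1.89700841]), np.float64(0.7257945226411291), np.float64(2.842170943040401e-14))
0 60 (array([0.47373108, 1.87093861]), np.float64(0.7969229632691448), np.float64(2.2737367544323206e-13))
-0.2 30 (array([0.46907582, 2.03707911]), np.float64(0.43543771991535074), np.float64(1.1368683772161603e-13))
-0.2 60 (array([0.4174564 , 2.00976936]), np.float64(0.5143668918146171), np.float64(1.1368683772161603e-13))
-0.35 30 (array([0.45139287, 2.14285983]), np.float64(0.19733995279735606), np.float64(2.2737367544323206e-13))
-0.35 60 (array([0.39295295, 2.11524886]), np.float64(0.2833908424385245), np.float64(1.1368683772161603e-13))
-0.7 30 (array([0.5126369 , 2.38386343]), np.float64(-0.4549076711174278), np.float64(5.684341886080802e-14))
-0.7 60 (array([0.42963942, 2.35866685]), np.float64(-0.34671361571143056), np.float64(2.8421709430404007e-13))
0.35 30 (array([0.65154553, 1.6611116 ]), np.float64(1.1789355222840059), np.float64(8.29913915367797e-12))
0.35 60 (array([0.61306825, 1.63919456]), np.float64(1.239329839832405), np.float64(1.0516032489249483e-12))
0.7 30 (array([0.81430279, 1.44757218]), np.float64(1.5797176868533453), np.float64(8.526512829121202e-14))
0.7 60 (array([0.77822085, 1.43234211]), np.float64(1.631029689488471), np.float64(1.4210854715202004e-13))
```

Run:
```python
import numpy as np
for n in ['top','scene','s2']:
    P=np.load(n+'.npz')['P'].reshape(-1,3)
    for z0 in range(100,700,75):
        r=[]
        for Y in range(-250,301,50):
            m=(abs(P[:,1]-Y)<25)&(P[:,2]>z0)&(P[:,2]<z0+75)&(P[:,0]>(590 if n!='s2' or True else 0))&(P[:,0]<900)
            r.append(int(np.percentile(P[m,0],5)) if m.sum()>3 else -1)
        print(n,z0,r)
```

```text
top 100 [828, 831, -1, 714, 685, 713, 712, 713, 712, 713, 713, 713]
top 175 [680, 676, 773, 730, 686, 711, 713, 712, 712, 713, 713, 713]
top 250 [671, 677, -1, -1, 703, -1, -1, -1, -1, -1, -1, -1]
top 325 [675, 683, -1, -1, -1, -1, 680, -1, -1, -1, -1, -1]
top 400 [672, 682, -1, -1, -1, -1, 674, 673, 687, -1, -1, -1]
top 475 [684, 698, 738, -1, -1, 693, 679, 682, 709, -1, -1, -1]
top 550 [651, 661, 696, -1, 719, 692, 689, -1, -1, -1, -1, -1]
top 625 [658, 669, 698, 729, 725, 710, -1, -1, -1, -1, -1, -1]
scene 100 [696, 698, -1, 709, 683, 689, 710, 710, 709, 710, 710, 710]
scene 175 [677, 677, 771, 765, 683, 690, 709, 709, 709, 709, 709, 710]
scene 250 [670, 677, -1, -1, 699, -1, -1, -1, -1, -1, -1, -1]
scene 325 [673, 682, -1, -1, -1, -1, 678, 671, -1, -1, -1, -1]
scene 400 [670, 681, -1, -1, -1, -1, 671, 671, 683, -1, -1, -1]
scene 475 [691, 697, -1, -1, -1, 695, 675, 679, 707, -1, -1, -1]
scene 550 [-1, -1, -1, -1, -1, 688, 692, -1, -1, -1, -1, -1]
scene 625 [-1, -1, -1, -1, -1, -1, -1, -1, -1, -1, -1, -1]
s2 100 [827, 719, -1, 708, 683, 689, 710, 710, 709, 710, 710, 710]
s2 175 [831, 679, 770, 762, 683, 691, 709, 709, 709, 710, 709, 709]
s2 250 [829, 686, -1, -1, 699, -1, -1, -1, -1, -1, -1, -1]
s2 325 [-1, 756, -1, -1, -1, -1, 678, 672, -1, -1, -1, -1]
s2 400 [675, 686, -1, -1, -1, -1, 671, 670, 684, -1, -1, -1]
s2 475 [691, 697, -1, -1, 591, 590, 675, 679, 705, -1, -1, -1]
s2 550 [-1, -1, -1, -1, -1, 688, 693, -1, -1, -1, -1, -1]
s2 625 [-1, -1, -1, -1, -1, -1, -1, -1, -1, -1, -1, -1]
```

Joint 5 can't reach the full −0.7 rad tilt. I'll set the screw back in its rest, re-grip it with the tool leaning about 0.37 rad towards +x, and place it after a half turn.

Request:
jog_arm:
  motion:
    - [0,10,0,0,0,0,0]
    - [0,10,0,0,0,0,0]
    - [0,0,0,0,0,0,0]
    - [0,0,0,0,0,0,0]

```text
t: 9.88
eef_pos: [542.7, -78.7, 299.5]
tcp_rot: [3.141, 0.001, -2.914]
ft_force: [1.0, -0.2, -1.0]
opening: 0.125
grip_force: 30.0
```

Request:
jog_arm:
  motion:
    - [0,0,0,0,-0.4,45,0]
    - [0,0,0,0,0,45,0]
    - [0,0,0,0,0,25,0]
    - [0,0,0,0,0,10,0]
    - [0,0,0,0,0,8,0]
    - [0,0,0,0,0,0,0]
    - [0,0,0,0,0,0,0]

```text
t: 10.75
eef_pos: [543.1, -79.4, 168.0]
tcp_rot: [-3.141, 0.001, -2.915]
ft_force: [-0.5, -1.2, -1.3]
opening: 0.126
grip_force: 30.0
```

Request:
jog_arm:
  motion:
    - [0,0,0,0,0,2.5,0]
    - [0,0,0,0,0,0,0]
    - [0,0,0,0,0,0,0]

```text
t: 11.12
eef_pos: [543.0, -79.3, 165.2]
tcp_rot: [-3.141, 0.001, -2.915]
ft_force: [-0.6, -0.7, 6.0]
opening: 0.127
grip_force: 30.0
```

Request:
jog_arm:
  motion:
    - [0,0,0,0,0,0,40]
    - [0,0,0,0,0,0,60]
    - [0,0,0,0,0,0,60]
    - [0,0,0,0,0,0,60]
    - [0,0,0,0,0,-20,60]
    - [0,0,0,0,0,-20,60]
    - [0,10.5,0,0,0,0,60]
    - [0,10.5,0,0,0,0,60]
    - [0,0,0,-40,0,0,60]
    - [0,0,0,0,0,0,60]

```text
t: 12.38
eef_pos: [580.4, -70.3, 188.9]
tcp_rot: [3.141, -0.367, -2.913]
ft_force: [-0.2, -0.9, 0.4]
opening: 0.632
grip_force: 0.0
```

Request:
jog_arm:
  motion:
    - [0,0,0,0,0,20,60]
    - [0,0,0,0,0,10,60]
    - [0,0,0,0,0,0,30]
    - [0,0,0,0,0,0,10]
    - [0,0,0,0,0,0,0]
    - [0,0,0,0,0,0,0]
    - [0,0,0,0,0,0,0]
    - [0,0,0,0,0,0,0]
    - [0,0,0,0,0,0,0]
    - [0,0,0,0,0,0,0]

```text
t: 13.62
eef_pos: [568.8, -73.4, 162.5]
tcp_rot: [-3.141, -0.366, -2.915]
ft_force: [0.4, -1.0, 1.6]
opening: 0.123
grip_force: 30.0
```

Request:
jog_arm:
  motion:
    - [0,0,0,3.6,0,-9.3,0]
    - [0,0,0,10.7,0,-28,0]
    - [0,0,0,18,0,-46.7,0]
    - [0,0,0,18,0,-46.7,0]
    - [0,-10.5,0,0,0,0,0]
    - [0,-10.5,0,0,0,0,0]
    - [0,0,0,-3.1,45.5,0,0]
    - [0,0,0,-3.1,45.5,0,0]
    - [0,0,0,-3.1,45.5,0,0]
    - [0,0,0,-3.1,45.5,0,0]

```text
t: 14.88
eef_pos: [539.1, 108.3, 303.0]
tcp_rot: [3.141, 0.0, -2.914]
ft_force: [0.4, -0.4, -1.5]
opening: 0.123
grip_force: 30.0
```

Request:
jog_arm:
  motion:
    - [0,0,10.24,-3.1,45.5,0,0]
    - [0,0,10.24,0,0,0,0]
    - [0,0,10.24,0,0,0,0]
    - [0,0,10.24,0,0,0,0]
    - [0,0,10.24,0,0,0,0]
    - [0,0,10.24,0,0,0,0]
    - [0,0,10.24,0,0,0,0]
    - [0,0,10.24,0,0,0,0]
    - [0,0,10.24,0,0,0,0]
    - [0,0,10.24,0,0,0,0]

```text
t: 16.12
eef_pos: [532.2, 152.0, 302.9]
tcp_rot: [-3.141, -0.0, 1.576]
ft_force: [-0.5, -0.8, -2.2]
opening: 0.123
grip_force: 30.0
```

Request:
jog_arm:
  motion:
    - [0,0,10.24,0,0,0,0]
    - [0,0,10.24,0,0,0,0]
    - [0,0,10.24,0,0,0,0]
    - [0,0,10.24,0,0,0,0]
    - [0,0,10.24,0,0,0,0]
    - [0,0,10.24,0,0,0,0]
    - [0,0,10.24,0,0,0,0]
    - [0,-9.6,0,0,0,0,0]
    - [0,-9.6,0,0,0,0,0]
    - [0,0,0,0,0,0,0]

```text
t: 17.38
eef_pos: [533.1, 152.2, 301.7]
tcp_rot: [-3.141, 0.335, 0.331]
ft_force: [0.0, 0.4, -1.7]
opening: 0.124
grip_force: 30.0
```

Run:
```python
from h import *
s=env.state();print(s['joints'].round(3),s['eef_pos'],s['tcp_rot'],s['opening'],s['grip_force'])
a=cam('wrist');np.savez('w3.npz',P=pts(a),c=a['color'],W=a['world_to_cam'],K=a['camera_matrix'])
c=cam('scene');np.savez('s3.npz',P=pts(c),c=c['color'],W=c['world_to_cam'],K=c['camera_matrix'])
b=cv2.resize(c['color'][150:290,140:280],(300,300),interpolation=2);o=np.zeros((384,800,3),np.uint8);o[:384,:500]=a['color'][:,:500];o[:300,500:]=b
cv2.imwrite('pics/v4.png',o[:,:,::-1])
```

```text
[ 0.177  0.482  1.578 -0.051  1.413  1.433] [533.07514315 152.22352888 301.73891891] [-3.14116505  0.33533276  0.33100725] 0.12353937160359234 29.984816014766693
```

View pics/v4.png

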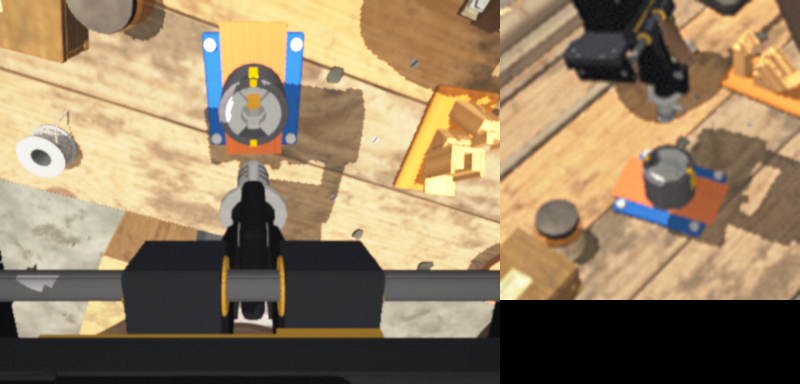

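The screw hangs upright with its tip near px (253,165). The jig rim is at (253,105), with marks at (253,76) and (253,143), in line with the screw. I'll measure the offset before lowering.

```bash
cat > m2.py <<'E'
from h import *
import sys
d=np.load(sys.argv[1]);P=d['P'];z=P[...,2];hsv=cv2.cvtColor(d['c'],cv2.COLOR_RGB2HSV)
Wi=np.linalg.inv(d['W']);K=d['K']
def ray(u,v,Z):
    r=Wi[:3,:3]@np.array([(u-K[0,2])/K[0,0],-(v-K[1,2])/K[1,1],-1]);o=Wi[:3,3];return o+r*(Z-o[2])/r[2]
near=np.hypot(P[...,0]-514,P[...,1]-146)<45
yel=(hsv[...,0]>22)&(hsv[...,0]<35)&(hsv[...,1]>150)&near&(z>63)&(z<69)
n,l,st,ce=cv2.connectedComponentsWithStats(yel.astype(np.uint8))
for i in range(1,n):
    if st[i,4]>4: print('yel',st[i,4],ce[i].round(1),ray(*ce[i],66).round(1))
rim=near&(abs(z-65.5)<3);q=np.ascontiguousarray(P[rim][:,:2],dtype=np.float32)
print('rim',cv2.minEnclosingCircle(q),cv2.fitEllipse(cv2.convexHull(q)))
tz=float(sys.argv[2]) # expected tip z
for a in range(0,54,6):
    m=near&(abs(z-tz-a-3)<3);q=P[m]
    if len(q)>4:print(a,len(q),q[:,:2].mean(0).round(1),q.min(0).round(1)[:2],q.max(0).round(1)[:2])
E
python3 m2.py w3.npz 153; python3 m2.py s3.npz 153|tail -9
```

```text
yel 45 [252.9  82.9] [541.4 155.9  66. ]
yel 34 [253.  142.5] [487. 137.  66.]
rim ((514.2896118164062, 146.52957153320312), 33.14993667602539) ((514.2083129882812, 146.6077880859375), (65.13292694091797, 65.42481231689453), 117.70503234863281)
6 26 [516.3 147.6] [509.4 138.6] [519.5 155. ]
12 83 [515.9 146.7] [506.4 135.3] [520.4 155.9]
18 92 [515.6 147.5] [505.9 135.6] [520.4 155.9]
24 92 [515.8 147.4] [505.8 136.1] [520.6 155.4]
30 233 [524.  150.2] [511.3 138.8] [531.7 155.5]
36 53 [525.2 150.6] [520.2 147.4] [530.8 153.8]
48 62 [524.  150.4] [511.3 132.7] [529.6 165. ]
rim ((512.038818359375, 148.71365356445312), 33.96365737915039) ((512.4246215820312, 149.11245727539062), (64.9848861694336, 66.33814239501953), 80.1104507446289)
6 5 [503.5 151.8] [499.5 147.8] [509.8 155.1]
12 14 [504.7 150.9] [498.4 141.3] [517.6 156.8]
18 13 [504.1 152.8] [498.5 143.7] [512.2 158.6]
24 14 [504.2 150.7] [496.3 142.7] [517.2 155.1]
30 24 [501.5 147.8] [488.1 137. ] [528.9 156.6]
36 12 [502. 150.] [489.8 142. ] [526.4 156.5]
48 7 [496.8 151.9] [490.1 140.3] [519.6 162.5]
```

```bash
cat > m3.py <<'E'
from h import *
import sys
from scipy.optimize import least_squares
d=np.load(sys.argv[1]);P=d['P'];z=P[...,2];tz=float(sys.argv[2])
m=(np.hypot(P[...,0]-514,P[...,1]-146)<14)&(z>tz+8)&(z<tz+25);q=P[m]
def f(p):
    c=p[:2]+np.outer((q[:,2]-tz),p[2:]);return np.hypot(*(q[:,:2]-c).T)-10
r=least_squares(f,[510,144,0,0],loss='soft_l1');p=r.x;print('tip',p[:2].round(1),'slope',p[2:].round(3),len(q),np.abs(r.fun).mean().round(2))
r=least_squares(lambda p:np.hypot(*(q[:,:2]-p).T)-10,[510,144],loss='soft_l1');print('vert fit',r.x.round(1))
# cross pin
pin=(np.hypot(P[...,0]-514,P[...,1]-146)<30)&(z>tz+24)&(z<tz+37);w=P[pin];print('pin z',w[:,2].min().round(1),w[:,2].max().round(1))
# lowest points
n=P[(np.hypot(P[...,0]-514,P[...,1]-146)<14)&(z>tz-15)&(z<tz+12)];print('low z',np.sort(n[:,2])[:6].round(1))
E
python3 m3.py w3.npz 153
```

```text
tip [509.3 144.8] slope [0.019 0.024] 217 0.35
vert fit [509.6 145.3]
pin z 177.0 190.0
low z [161.7 161.7 162.  162.2 162.2 162.8]
```

Request:
jog_arm:
  motion:
    - [0,0,0,13.7,0,33.3,0]
    - [0,0,0,13.8,0,33.4,0]
    - [0,0,0,0,0,0,0]
    - [0,0,0,0,0,0,0]

```text
t: 17.98
eef_pos: [536.6, 153.2, 231.9]
tcp_rot: [3.141, 0.332, 0.33]
ft_force: [0.9, -0.0, -0.6]
opening: 0.127
grip_force: 30.0
```

```bash
python3 - <<'E'
from h import *
s=env.state();print(s['eef_pos'],s['tcp_rot'],s['ft_force'])
a=cam('wrist');np.savez('w4.npz',P=pts(a),c=a['color'],W=a['world_to_cam'],K=a['camera_matrix'])
print(proj(a,[514.2,146.3,66]),a['world_to_cam'][:3,3])
b=cv2.resize(a['color'][60:260,150:350],(600,600),interpolation=2)
cv2.imwrite('pics/v5.png',b[:,:,::-1])
E
python3 m2.py w4.npz 81; python3 m3.py w4.npz 81
```

```text
[536.55949139 153.18786315 231.94363346] [3.14130714 0.33229115 0.33020565] [ 0.87589746 -0.04375239 -0.58000655]
[np.float64(252.75886430002154), np.float64(154.265247682248)] [ -28.41166346 -378.34382625 -611.31748184]
yel 71 [252.3 117.9] [541.6 156.1  66. ]
rim ((514.64306640625, 146.7667694091797), 33.148223876953125) ((514.2711181640625, 146.6284942626953), (65.185302734375, 65.38614654541016), 92.81013488769531)
6 5 [520.9 150.1] [518.5 144.9] [523.1 154.1]
12 55 [520.1 146.9] [512.5 136.3] [523.6 155.9]
18 91 [519.6 147.9] [510.5 136.6] [524.4 157. ]
24 104 [518.7 149.7] [509.1 137. ] [524.  156.9]
30 147 [524.6 149.7] [515.1 139.6] [535.3 156.4]
36 177 [529.3 151.6] [522.3 144. ] [535.5 156. ]
tip [512.6 145.6] slope [0.05  0.031] 166 0.33
vert fit [513.5 146.2]
pin z 105.1 118.0
low z [66.  66.  66.  66.  66.1 66.1]
```

View pics/v5.png

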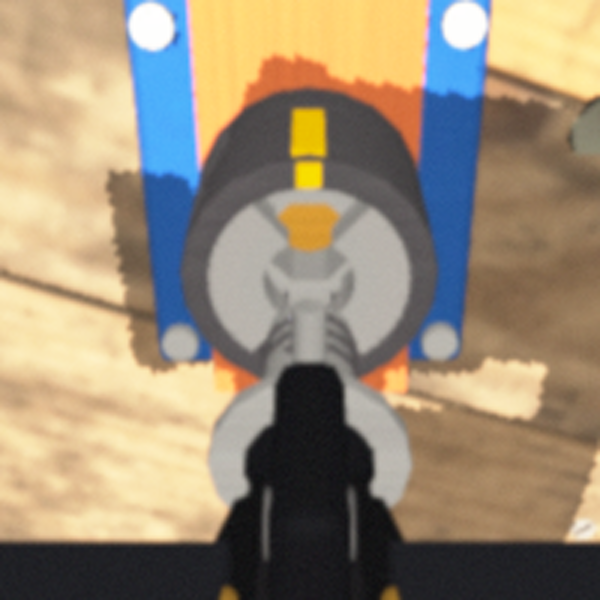

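Viewed through the mouth, the shank at px (310,300) of the crop is centred over the hole. The pin line agrees with the far mark at (310,175). I'll correct a slight lean and lower it.

Request:
jog_arm:
  motion:
    - [0,1,0,-1.1,0,0.4,0]
    - [0,0,0,4.7,0,14.3,0]
    - [0,0,0,4.7,0,14.3,0]
    - [0,0,0,0,0,0,0]

```text
t: 18.52
eef_pos: [534.8, 152.7, 198.6]
tcp_rot: [-3.141, 0.321, 0.33]
ft_force: [-0.5, -0.4, -1.5]
opening: 0.125
grip_force: 30.0
```

Request:
jog_arm:
  motion:
    - [0,0,0,2.8,0,8.6,0]
    - [0,0,0,0,0,0,0]

```text
t: 18.77
eef_pos: [535.1, 152.7, 190.6]
tcp_rot: [-3.142, 0.319, 0.33]
ft_force: [-0.5, 0.2, -1.9]
opening: 0.121
grip_force: 30.0
```

Request:
jog_arm:
  motion:
    - [0,0,0,1.2,0,3.8,0]
    - [0,0,0,0,0,0,0]
    - [0,0,0,0,0,0,0]

```text
t: 19.15
eef_pos: [535.2, 152.8, 187.4]
tcp_rot: [3.141, 0.317, 0.33]
ft_force: [0.6, -0.4, -1.3]
opening: 0.125
grip_force: 30.0
```

Request:
jog_arm:
  motion:
    - [0,0,0,1.2,0,3.8,0]
    - [0,0,0,0,0,0,0]
    - [0,0,0,0,0,0,0]

```text
t: 19.52
eef_pos: [535.2, 152.7, 183.2]
tcp_rot: [3.142, 0.318, 0.33]
ft_force: [0.3, 0.8, -2.7]
opening: 0.118
grip_force: 30.0
```

Request:
jog_arm:
  motion:
    - [0,0,0,1.0,0,3.0,0]
    - [0,0,0,0,0,0,0]
    - [0,0,0,0,0,0,0]

```text
t: 19.9
eef_pos: [535.2, 152.7, 180.0]
tcp_rot: [3.142, 0.318, 0.33]
ft_force: [0.1, -0.1, -0.9]
opening: 0.125
grip_force: 30.0
```

Request:
jog_arm:
  motion:
    - [0,0,0,0.6,0,2.0,0]
    - [0,0,0,0,0,0,0]
    - [0,0,0,0,0,0,0]

```text
t: 20.27
eef_pos: [535.1, 152.7, 178.0]
tcp_rot: [3.142, 0.318, 0.33]
ft_force: [-0.4, 1.0, -1.4]
opening: 0.125
grip_force: 30.0
```

Request:
jog_arm:
  motion:
    - [0,0,0,0.6,0,2.0,0]
    - [0,0,0,0,0,0,0]
    - [0,0,0,0,0,0,0]

```text
t: 20.65
eef_pos: [535.0, 152.7, 175.9]
tcp_rot: [3.141, 0.318, 0.33]
ft_force: [0.6, 0.6, -0.9]
opening: 0.125
grip_force: 30.0
```

Run:
```python
from h import *
a=cam('wrist');P=pts(a);np.savez('w5.npz',P=P,c=a['color'],W=a['world_to_cam'],K=a['camera_matrix'])
r=np.hypot(P[...,0]-514.3,P[...,1]-146.5);z=P[...,2]
m=(r<19)&(r>13)&(z>70);print(np.percentile(z[m],[5,25,50,75,95]).round(1),m.sum())
print(np.histogram(z[m],np.arange(70,130,3)))
```

```text
[ 82.2  83.5  84.8 131.9 155.1] 1799
(array([  0,   0,   2,  81, 828,   4,   0,   0,   0,   2,  12,  20,  31,
        50,  58,  55,  50,  36,  29]), array([ 70,  73,  76,  79,  82,  85,  88,  91,  94,  97, 100, 103, 106,
       109, 112, 115, 118, 121, 124, 127]))
```

The flange top is at about 84 mm, so the tip is at about 30 mm and the screw is seated. I'll release it.

Request:
jog_arm:
  motion:
    - [0,0,0,0.2,0,0.6,0]
    - [0,0,0,0,0,0,20]
    - [0,0,0,0,0,0,40]
    - [0,0,0,0,0,0,60]
    - [0,0,0,0,0,0,60]
    - [0,0,0,0,0,0,60]
    - [0,0,0,0,0,0,60]
    - [0,0,0,0,0,-30,60]
    - [0,0,0,0,0,-50,60]
    - [0,0,0,0,0,-50,60]

```text
t: 21.95
eef_pos: [573.7, 166.0, 300.2]
tcp_rot: [-3.142, 0.318, 0.33]
ft_force: [0.9, -0.0, -0.6]
opening: 0.63
grip_force: 0.0
```

Run:
```python
from h import *
s=env.state();print(s['joints'].round(3),s['eef_pos'],s['tcp_rot'])
a=cam('wrist','w6.png');P=pts(a);np.savez('w6.npz',P=P,c=a['color'],W=a['world_to_cam'],K=a['camera_matrix'])
c=a['color'].astype(int);z=P[...,2];r=np.hypot(P[...,0]-514.3,P[...,1]-146.5)
m=(r<45)&(z>92)&(z<145);q=P[m];print(len(q),q.min(0).round(),q.max(0).round())
t=np.ascontiguousarray(P[(r<45)&(z>129)&(z<138)][:,:2],dtype=np.float32);print('top',len(t),cv2.minAreaRect(t))
f=P[(r<26)&(z>80)&(z<88)];print('flange',len(f),f.mean(0).round(1),np.median(f[:,2]))
```

```text
[ 0.186  0.54   1.474 -0.045  1.443  1.439] [573.69591134 165.9761533  300.16619736] [-3.14158225  0.31816313  0.33031159]
1145 [486. 133.  92.] [544. 161. 135.]
top 839 ((514.8300170898438, 147.1367645263672), (59.651145935058594, 13.072672843933105), 19.61134147644043)
flange 617 [515.8 147.2  83.7] 83.52436256068137
```

View pics/w6.png

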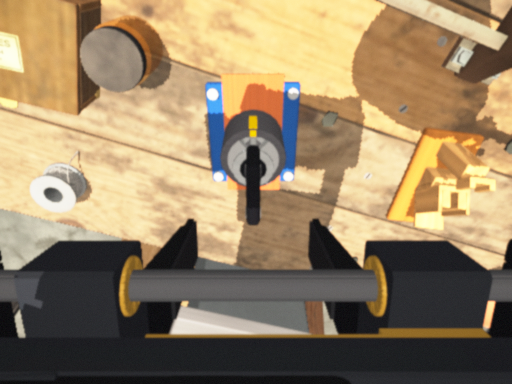

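The screw stands alone at px (253,180), upright, with its wings in line with the marks (0.342 against 0.334 rad). Next I'll straighten the tool, make the half turn for wrist range, and come down on the wings.

Request:
jog_arm:
  motion:
    - [0,9.1,0,0,0,0,60]
    - [0,9.1,0,0,0,0,60]
    - [0,0,0,-31,-0.6,0,60]
    - [0,0,0,-31,-0.6,0,60]
    - [0,0,-10.03,0,0,0,60]
    - [0,0,-10.03,0,0,0,60]
    - [0,0,-10.03,0,0,0,60]
    - [0,0,-10.03,0,0,0,60]
    - [0,0,-10.03,0,0,0,60]
    - [0,0,-10.03,0,0,0,60]

```text
t: 23.25
eef_pos: [514.3, 146.9, 298.6]
tcp_rot: [3.142, 0.0, 1.386]
ft_force: [-0.1, -0.4, 0.1]
opening: 0.63
grip_force: 0.0
```

Request:
jog_arm:
  motion:
    - [0,0,-10.03,0,0,0,60]
    - [0,0,-10.03,0,0,0,60]
    - [0,0,-10.03,0,0,0,60]
    - [0,0,-10.03,0,0,0,60]
    - [0,0,-10.03,0,0,0,60]
    - [0,0,-10.03,0,0,0,60]
    - [0,0,-10.03,0,0,0,60]
    - [0,0,-10.03,0,0,0,60]
    - [0,0,-10.03,0,0,0,60]
    - [0,0,-10.03,0,0,0,60]

```text
t: 24.5
eef_pos: [514.3, 146.9, 298.6]
tcp_rot: [-3.141, -0.0, 3.137]
ft_force: [0.0, -0.4, 0.0]
opening: 0.632
grip_force: 0.0
```

Request:
jog_arm:
  motion:
    - [0,0,-10.03,0,0,0,60]
    - [0,0,-10.03,0,0,0,60]
    - [0,0,0,0,0,0,60]
    - [0,0,0,0,0,0,60]

```text
t: 25.0
eef_pos: [514.4, 146.9, 298.7]
tcp_rot: [-3.142, -0.0, -2.806]
ft_force: [-0.1, -0.2, 0.4]
opening: 0.63
grip_force: 0.0
```

Run:
```python
from h import *
s=env.state();print(s['joints'].round(3),s['eef_pos'],s['tcp_rot'])
a=cam('wrist');P=pts(a);z=P[...,2];r=np.hypot(P[...,0]-514.3,P[...,1]-146.5)
t=np.ascontiguousarray(P[(r<45)&(z>129)&(z<138)][:,:2],dtype=np.float32);print('top',len(t),cv2.minAreaRect(t))
```

```text
[ 0.155  0.356  1.771 -0.     1.014 -1.752] [514.37969834 146.88232226 298.69632529] [-3.14151951e+00 -5.26730338e-05 -2.80573300e+00]
top 1073 ((514.5563354492188, 146.52825927734375), (59.973602294921875, 13.009602546691895), 18.86369514465332)
```

Request:
jog_arm:
  motion:
    - [0,0,0,0,0,50,60]
    - [0,0,0,0,0,45,60]
    - [0,0,0,0,0,25,60]
    - [0,0,0,0,0,5,60]
    - [0,0,0,0,0,0,25]
    - [0,0,0,0,0,0,5]
    - [0,0,0,0,0,0,0]
    - [0,0,0,0,0,0,0]
    - [0,0,0,0,0,0,0]
    - [0,0,0,0,0,0,0]

```text
t: 26.3
eef_pos: [514.5, 146.9, 173.9]
tcp_rot: [-3.141, 0.0, -2.802]
ft_force: [-0.5, -0.3, 2.5]
opening: 0.126
grip_force: 30.0
```

Request:
jog_arm:
  motion:
    - [0,0,0,0,0,0,0]
    - [0,0,0,0,0,0,0]
    - [0,0,0,0,0,0,0]
    - [0,0,0,0,0,0,0]

```text
t: 26.8
eef_pos: [514.5, 146.9, 173.8]
tcp_rot: [-3.141, 0.0, -2.802]
ft_force: [-1.2, 0.5, 2.4]
opening: 0.128
grip_force: 30.0
```

Gripped. Now I'll push it down 11 mm.

Request:
jog_arm:
  motion:
    - [0,0,0,0,0,4,0]
    - [0,0,0,0,0,4,0]
    - [0,0,0,0,0,3,0]
    - [0,0,0,0,0,0,0]
    - [0,0,0,0,0,0,0]

```text
t: 27.42
eef_pos: [514.5, 146.9, 163.1]
tcp_rot: [-3.141, 0.0, -2.802]
ft_force: [-2.5, -0.5, 11.5]
opening: 0.122
grip_force: 30.0
```

Request:
jog_arm:
  motion:
    - [0,0,6,0,0,0,0]
    - [0,0,8,0,0,0,0]
    - [0,0,8,0,0,0,0]
    - [0,0,8,0,0,0,0]
    - [0,0,0,0,0,0,0]

```text
t: 28.05
eef_pos: [515.1, 147.0, 163.4]
tcp_rot: [3.141, 0.002, 2.956]
ft_force: [-0.2, -0.2, 10.2]
opening: 0.124
grip_force: 30.0
```

```bash
python3 -c "
from h import *
s=env.state();print(s['eef_pos'],s['tcp_rot'],s['ft_force'],s['moment'])"
```

```text
[515.07605653 146.96639131 163.35784983] [3.14094326e+00 2.18910667e-03 2.95579778e+00] [-0.23870951 -0.17382735 10.16341352] [ 0.03535231 -0.1189474   0.01775033]
```

Request:
jog_arm:
  motion:
    - [0,0,8,0,0,0,0]
    - [0,0,8,0,0,0,0]
    - [0,0,8,0,0,0,0]
    - [0,0,8,0,0,0,0]
    - [0,0,8,0,0,0,0]
    - [0,0,6,0,0,0,0]
    - [0,0,0,0,0,0,0]

```text
t: 28.92
eef_pos: [515.1, 146.9, 163.4]
tcp_rot: [3.139, 0.001, 2.153]
ft_force: [-0.4, 0.9, 9.5]
opening: 0.123
grip_force: 30.0
```

Request:
jog_arm:
  motion:
    - [0,0,4,0,0,0,0]
    - [0,0,4,0,0,0,0]
    - [0,0,3,0,0,0,0]
    - [0,0,0,0,0,0,0]

```text
t: 29.42
eef_pos: [514.4, 146.9, 163.3]
tcp_rot: [3.141, 0.0, 1.963]
ft_force: [-3.2, -0.4, 13.3]
opening: 0.123
grip_force: 30.0
```

```bash
python3 -c "
from h import *
s=env.state();print(s['eef_pos'],s['tcp_rot'],s['ft_force'],s['moment'],s['joints'])"
```

```text
[514.43583255 146.87849846 163.26067774] [3.14120551e+00 4.73383825e-04 1.96296943e+00] [-3.18552317 -0.38811606 13.30447976] [-0.14322962  0.55931289  0.24186413] [ 1.54756448e-01  5.37752463e-01  1.90833158e+00 -5.76281656e-04
  6.95021068e-01 -2.36974230e-01]
```

The turn reached about 1.5 rad and the end-stop moment appeared. I'll ease up slightly, release and retreat.

Request:
jog_arm:
  motion:
    - [0,0,0,0,0,-1.5,0]
    - [0,0,0,0,0,0,20]
    - [0,0,0,0,0,0,40]
    - [0,0,0,0,0,0,60]
    - [0,0,0,0,0,0,60]
    - [0,0,0,0,0,0,60]
    - [0,0,0,0,0,-40,60]
    - [0,0,0,0,0,-50,60]
    - [0,0,0,0,0,-50,60]
    - [0,0,0,0,0,0,60]

```text
t: 30.68
eef_pos: [515.2, 147.1, 307.7]
tcp_rot: [3.135, 0.002, 1.963]
ft_force: [-0.1, -0.0, -0.2]
opening: 0.629
grip_force: 0.0
```

Run:
```python
from h import *
s=env.state();print(s['eef_pos'],s['ft_force'])
a=cam('wrist','w7.png');P=pts(a);z=P[...,2];r=np.hypot(P[...,0]-514.3,P[...,1]-146.5)
t=P[(r<45)&(z>112)&(z<140)];print('ztop',np.median(t[:,2]));t=np.ascontiguousarray(t[:,:2],dtype=np.float32);print('top',len(t),cv2.minAreaRect(t))
f=z[(r<19)&(r>13)&(z>68)&(z<95)];print('flange',np.median(f),len(f))
```

```text
[515.15390662 147.05536468 307.67749304] [-0.14831587 -0.00720103 -0.20710546]
ztop 123.44498208397874
top 1011 ((513.3284301757812, 147.9800262451172), (13.276117324829102, 58.709877014160156), 23.241857528686523)
flange 74.23094795407303 415
```

View pics/w7.png

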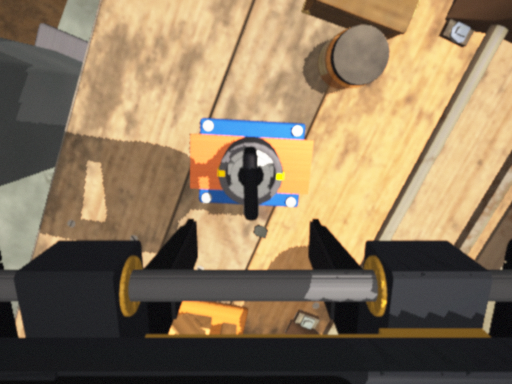

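The wings at px (251,183) are square to the marks at (222,174) and (280,176). The plate top is about 10 mm lower than before, so the screw is locked. Handing in.

```bash
python3 -c "
from cell import env
print(env.job_done())"
```

```text
the job is handed in; nothing more can be done
None
```

The wing screw is locked down in the socket: the last look showed it about 10 mm lower, its wings about 1.5 rad off the marks, and the gripper clear. The job was handed in at about 31 s, but no verdict was returned.

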